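# Balance the chassis rail and mark the point

### The job

Slide the loaded brass rail along the knife edge of the balance stand, pushing it gently with the fingers without gripping it or lifting it off, until it balances level by itself with nothing touching it. Then mark that point: set the red clip down gently astride the rail, directly over the knife edge, and let go, with the rail still balanced level. Leave everything else on the ledge as it is.

Things in the scene. Friction and masses are not known exactly. Their poses are not given: they have to be found in the camera images.
- bar_mid (a point): centre (half-way up) of the loose brass rail: 240 mm long along its own y, 16 mm wide (x), 14 mm high (z up), about 0.35 kg. Lies across the knife edge between two pairs of guide cheeks. A lead slug fixed unseen inside puts its balance point an unknown 8 to 30 mm from its centre towards its +y end. It slides with 1 to 3 N; over 15 N is too hard, so push it, do not grip it.
- bar_end (a point): centre of the rail's flat +y end face, the heavy end. It starts down on a stop (rail tipped about 0.06 rad). Untouched, the rail lies level when its balance point is within about 3 mm of the middle of the knife edge; past that it tips onto the other stop. A finger resting on an end can hold it tipped by friction until drawn back.
- knife (a point): middle of the top of the balance stand's steel knife edge, 50 mm above the ledge, fixed. Axes as the stand: y along the rail, x along the edge, z up. The edge is 34 mm long (x) with a blunt top 8 mm wide (y); the stand's base is 70 mm (x) by 200 mm (y), 10 mm high. The rail's ends stand out beyond the base.
- fork (a point): middle of the floor of the stand's black fork at y = +75 mm from the knife edge; its twin is at y = -75 mm. The floor, 5 mm below the knife edge, is the stop that catches the tipped rail. A fork is 12 mm thick (y); its two cheeks rise 10 mm above the knife edge, 20 mm apart and 28 mm over all (x).
- red_clip_mid (a point): half-way up the red marker clip, 21 mm above its foot; 42 mm high, 20 g, standing loose on the ledge, z up. A saddle: two legs 10 mm high, 4 mm thick, 21 mm apart inside, 29 mm over all (x), 18 mm long; the channel runs along its y. On them a plate 4 mm thick. Seated astride the rail, plate on the rail's top, this point is 25 mm above the knife edge and 18 mm above the rail's centre.
- red_clip_post (a point): centre of the red clip's grip post, an upright square post 12 x 12 mm and 28 mm high on the middle of the plate, 28 mm above the clip's foot. Press the clip on the rail with no more than 25 N; its own weight seats it. Axes as the clip's.
- yellow_clip_mid (a point): half-way up a yellow clip of the same shape, not to be used: leave alone
- power_pack: aluminium power pack, 110 x 170 x 85 mm, a bystander: leave alone. Origin at the centre of its underside
- ammeter: squat round brown ammeter, 90 mm across, 40 mm high, a bystander: leave alone. Origin at the centre of its underside
- track_a: chrome lane-change track piece, 200 x 100 x 10 mm, a bystander: leave alone. Origin at the centre of its underside
- track_b: another chrome lane-change track piece, 200 x 100 x 10 mm, a bystander: leave alone. Origin at the centre of its underside
- clip_bin: open red bin of clips, 120 x 160 x 60 mm, a bystander: leave alone. Origin at the centre of its underside
- slot_car: blue slot car, 120 mm long, 35 mm high, a bystander: leave alone. Origin at the centre of its underside

How it is judged:
On the way:
1. the rail lies level on the knife edge by itself, not touched by the fingers, the red clip not yet on it (angle between bar_mid's own y axis and vertical between 1.5508 and 1.5908 rad and z of bar_mid in the frame of knife between 0.004 and 0.01 m and contact force between each of the fingers, red_clip and bar below 0.05 N and distance of bar_mid from where it was at the start of the episode above 0.003 m), for 0.3 s.
At the end, for the whole second after the job is handed in: The rail lies level (within 0.02 rad) on the knife edge, touching neither stop, with the red clip seated astride it, its plate on the rail's top and upright, its middle within 5 mm of the middle of the knife edge along the rail; all at rest and let go (angle between bar_mid's own y axis and vertical between 1.5508 and 1.5908 rad and z of bar_mid in the frame of knife between 0.004 and 0.01 m and y of red_clip_mid in the frame of knife between -0.005 and 0.005 m and z of red_clip_mid in the frame of bar_mid between 0.0165 and 0.0195 m and x of red_clip_mid in the frame of bar_mid between -0.005 and 0.005 m and angle between red_clip_mid's own z axis and vertical below 0.06 rad and linear speed of each of bar, red_clip below 0.01 m/s).
It fails at once if the rail pushed or squeezed with more than 15 N (contact force between the fingers and bar above 15 N).
It fails at once if the clip pressed on the rail with more than 25 N (contact force between red_clip and bar above 25 N).
It fails at once if the rail lifted off the knife edge (centre more than 8 mm above its level place) or dropped off the stand (z of bar_mid in the frame of knife above 0.015 m or z of bar_mid in the frame of knife below -0.005 m).
It fails at once if a bystander (yellow clip, bin, track pieces, car, ammeter, power pack) moved over 15 mm (distance of any of yellow_clip_mid, power_pack, ammeter, track_a, track_b, clip_bin, slot_car from where it was at the start of the episode above 0.015 m).
It also fails if it takes over 72 s, if anything falls off the work surface, if the arm or the gripper's body presses on something with over 40 N, if the wrist force passes 120 N, or if a joint passes its speed limit or range.

### The arm

A 6-joint arm with a two-finger parallel gripper is mounted at the origin on the work surface. World frame = base frame: x ahead of the robot, y to its left, z up, the work surface at z = 0. Lengths are in m, angles in rad, forces in N, time in s.
With the tool pointing down it reaches from about 0.3 to 0.775 m from the base axis. Payload 14.6 kg.
Tool frame: the origin (TCP) lies between the finger pads; the fingertips stand 19 mm ahead of it and the grasp point (between the pads) is the TCP; z points along the fingers, y is the direction in which the jaws open and shut (so a half turn about z gives the same grasp; the last joint's range is limited). The gripper opens to 94 mm and grips with 3 to 60 N. Pads are 16 mm wide; open, the fingers measure 119 mm over their backs; the gripper's body (75 mm by 177 mm) begins 78 mm behind the grasp point.
Start: joints at [-1.226, 0.3, 1.521, -0, 1.321, -0.067], TCP at [0.22, -0.504, 0.198] pointing down, gripper open.
Joint ranges: [-3.03, 3.03], [-0.79, 2.21], [0.23, 2.52], [-1.04, 4.18], [0, 3.07], [-2.55, 2.55]. Speed limits (rad/s): [2.22, 2.22, 2.57, 3.14, 3.14, 3.14].

### API

Orientations are given as [roll, pitch, yaw] about the fixed x, y, z axes, in that order (R = Rz(yaw) Ry(pitch) Rx(roll)).
In Python, from station import telemetry, vision, ctrl gives the robot as it stands. The module is installed in compiled form; this text tells all that it offers.
- The arm moves only by the shell command python3 -m creep 'ROWS' [FORCE]. ROWS is JSON, a list of rows, each a list of 3 entries, a list of its own where there are three numbers: the shift along the tool's x, y, z in units of 50 mm (1.0 is 50 mm), then the turn about the tool's z in units of 8 degrees (1.0 is 8 degrees), then the opening, from 0 (shut) to 1 (fully open). In form: [[[tx, ty, tz], twist, gripper], ...]. A call has 1 to 12 rows; each row is the pose to reach, as a shift and turn from the pose commanded when the call began, along the tool's axes at that moment; what a row does not reach only later rows make up. A row lasts 1/10 s, in which the tool goes at most 50 mm and 8.59 degrees, less where a joint would pass 70% of its speed; a pose out of reach is approached as far as the arm can. A call with a gripper value outside its range is refused whole. The fingers move at their own pace and stop on an object; FORCE is the grip in N (left out, the last holds). Time passes only in rows, so rows that repeat a pose let the fingers close. It gives the time, the measured TCP pose, the force and the opening at its end, in the units of the state.
- telemetry.get_obs(): the state, without advancing time (a new reading comes with each control period).
- vision.camera(name): name is "scene" or "top"; returns a dict with "img" (420x560x3 uint8, red, green, blue), "depth" (420x560 float32, m along the optical axis (not along the pixel's ray), 0 where there is no reading), "vertical_fov" (degrees; the focal length in pixels is half the picture's height over the tangent of half this angle, whatever the lens; pixels are square), "cx", "cy" (the principal point, pixels), "extrinsics" (4x4, takes a point from camera to world coordinates). Camera axes: x right, y down, z forward; pixel columns grow to the right and rows downward; lengths in m; the calibration is good to about 2 mm. A picture is of the moment at which its call begins.
- ctrl.hand_in(): hands the job in, once; it reports no verdict.
The state is a dict: "time_s": time; "qpos": joint angles; "joint_vel": joint speeds; "tau": joint torques, N m; "ee_pos": TCP position; "eef_rot": TCP orientation; "force": force on the tool from outside, world axes, zero at the start; "moment": the same for the moment, N m; "grip_width": finger opening in m.
Only numpy, scipy, OpenCV 4.12 (cv2) and the standard library are available. Lean on these libraries where they do the work, as an engineer would, in place of code of your own. Each camera call takes 0.05 s, during which the arm holds its last target.

## Working session

There is one attempt and no reset: what is moved stays moved. The work goes in short steps, Python scripts to look and compute and a shell command to move; the robot and the scene stay as the last step left them, time stands still between calls to the robot, and variables do not carry over. Pictures are saved under pics/ and viewed, and the job is handed in when it is done.

```bash
mkdir -p pics; cat > h.py <<'E'
import numpy as np, cv2
from station import telemetry, vision, ctrl
def cam(n):
    c=vision.camera(n); H=c["img"].shape[0]
    c["f"]=H/2/np.tan(np.radians(c["vertical_fov"])/2); return c
def save(c,p,box=None,s=1):
    im=cv2.cvtColor(c["img"],cv2.COLOR_RGB2BGR)
    if box: x0,y0,x1,y1=box; im=im[y0:y1,x0:x1]
    cv2.imwrite("pics/"+p,cv2.resize(im,None,fx=s,fy=s,interpolation=cv2.INTER_CUBIC))
def ray(c,u,v):
    T=np.array(c["extrinsics"]); d=np.array([(u-c["cx"])/c["f"],(v-c["cy"])/c["f"],1.]); return T[:3,3],T[:3,:3]@d
def onz(c,u,v,z):
    o,d=ray(c,u,v); return o+d*(z-o[2])/d[2]
def dep(c,u,v):
    o,d=ray(c,u,v); return o+d*c["depth"][int(round(v)),int(round(u))]
def pix(c,p):
    T=np.array(c["extrinsics"]); q=T[:3,:3].T@(np.array(p)-T[:3,3]); return c["cx"]+c["f"]*q[0]/q[2],c["cy"]+c["f"]*q[1]/q[2]
E
python3 - <<'E'
from h import *
for n in("scene","top"):
    c=cam(n); save(c,n+"0.png",s=1.4); print(n,c["f"],c["cx"],c["cy"],np.round(c["extrinsics"],3).tolist())
print(telemetry.get_obs())
E
```

```text
scene 474.67923342119457 273.45397440548476 207.3892344776042 [[-0.499, 0.553, -0.667, 1.443], [0.866, 0.323, -0.381, 0.488], [0.005, -0.768, -0.64, 0.9], [0.0, 0.0, 0.0, 1.0]]
top 386.0969833442658 278.3059924119029 211.41128780780363 [[0.016, -0.994, 0.108, 0.466], [-1.0, -0.015, 0.005, 0.01], [-0.004, -0.108, -0.994, 1.186], [0.0, 0.0, 0.0, 1.0]]
{'time_s': 0.1, 'qpos': array([-1.22560682e+00,  3.00391615e-01,  1.52151661e+00,  1.71165340e-05,
        1.32068919e+00, -6.65873467e-02]), 'joint_vel': array([ 0.00156661, -0.00071445, -0.00154598,  0.00063506, -0.00047598,
        0.00029254]), 'tau': array([ 8.91763120e-04, -5.32646120e+01, -3.53284550e+01,  7.09935394e-02,
        2.34411901e-02, -4.72169154e-05]), 'ee_pos': array([ 0.22005781, -0.5037969 ,  0.1971572 ]), 'eef_rot': array([-3.14059123e+00, -8.33974482e-05,  4.11772566e-01]), 'force': array([0.27245968, 0.26463168, 0.40327368]), 'moment': array([-0.02313719,  0.00608528,  0.01299147]), 'grip_width': 0.09425106380246939}
```

View pics/scene0.png

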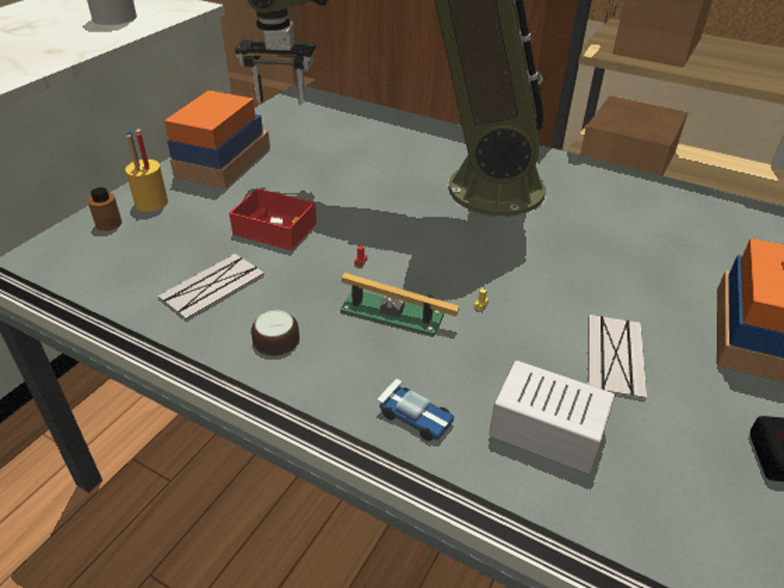

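View pics/top0.png

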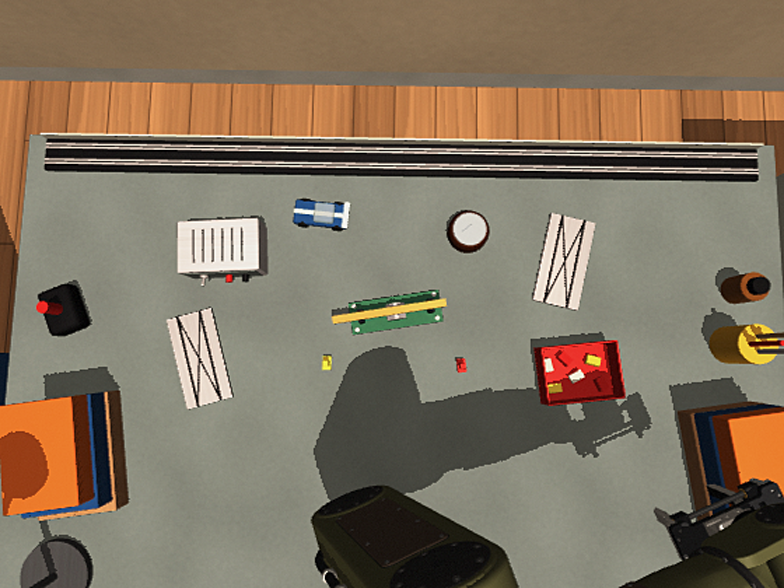

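```bash
python3 - <<'E'
from h import *
c=cam("scene"); save(c,"s1.png",(230,165,360,245),6)
t=cam("top"); save(t,"t1.png",(220,195,350,275),6)
E
```

```text
(no output)
```

View pics/s1.png

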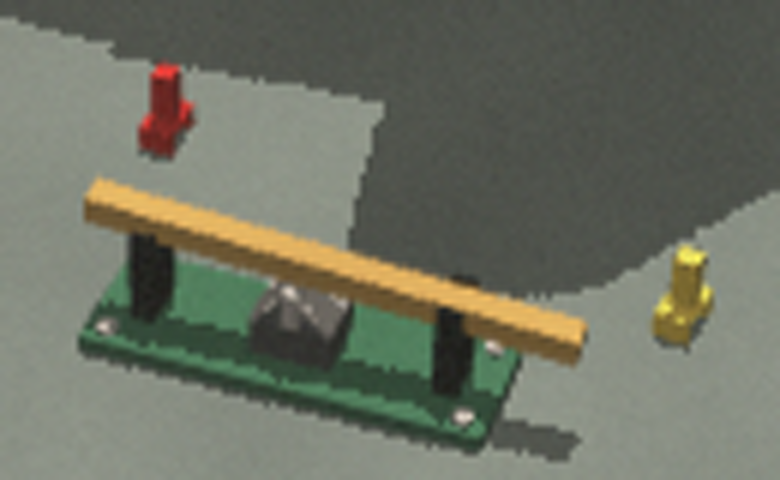

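View pics/t1.png

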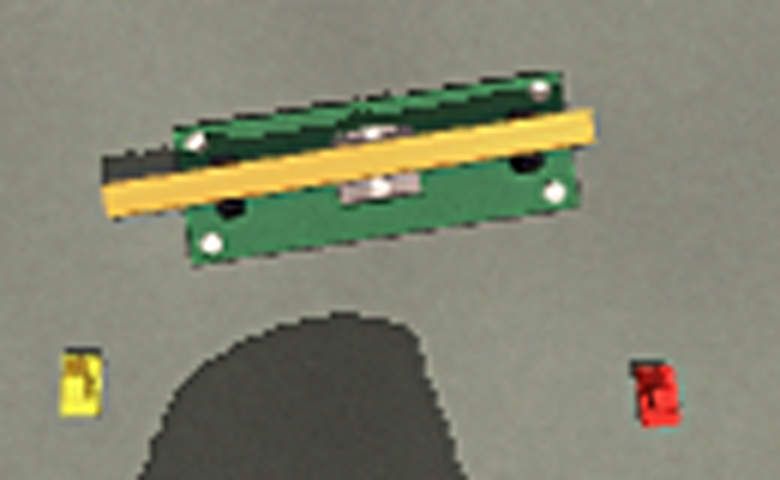

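```bash
cat > meas.py <<'E'
from h import *
def blobs(c,lo,hi,box,minA=8):
    h=cv2.cvtColor(c["img"],cv2.COLOR_RGB2HSV); m=cv2.inRange(h,lo,hi)
    M=np.zeros_like(m); x0,y0,x1,y1=box; M[y0:y1,x0:x1]=m[y0:y1,x0:x1]
    n,l,s,ce=cv2.connectedComponentsWithStats(M)
    i=[k for k in range(1,n) if s[k,4]>=minA]
    return M,l,s,ce,i
E
python3 - <<'E'
from meas import *
t=cam("top"); s=cam("scene")
TB=(225,190,330,272); SB=(235,165,360,245)
for nm,c,B in(("top",t,TB),("scene",s,SB)):
    for col,lo,hi in(("rail",(12,100,90),(24,255,255)),("yel",(25,120,80),(33,255,255)),("red",(0,150,80),(6,255,255)),("green",(60,60,25),(90,255,255))):
        M,l,st,ce,i=blobs(c,lo,hi,(B[0]-5,B[1],B[2]+20,B[3]+8))
        for k in i:
            ys,xs=np.nonzero(l==k); r=cv2.minAreaRect(np.c_[xs,ys].astype(np.float32))
            z=np.array([dep(c,x,y) for x,y in zip(xs,ys)])
            print(nm,col,st[k].tolist(),np.round(ce[k],1),[np.round(q,1) for q in r],"depthpts",np.round(z.min(0),3),np.round(z.max(0),3),np.round(np.median(z,0),3))
# screw holes top
for u,v in((195,140),(210,243),(540,90),(555,192)):
    print(onz(t,220+u/6-.5,195+v/6-.5,.011))
for u,v in((105,326),(494,347),(463,416)):
    print("s",onz(s,230+u/6-.5,165+v/6-.5,.011))
E
```

```text
top rail [237, 213, 82, 18, 482] [277.  221.9] [array([277.6, 221.8]), array([ 6.1, 82.5]), np.float64(81.0)] depthpts [ 0.466 -0.106 -0.002] [0.592 0.143 1.186] [0.557 0.019 0.063]
top rail [230, 254, 5, 7, 17] [232.6 256.5] [array([233.1, 256.7]), array([5.4, 4.2]), np.float64(36.9)] depthpts [0.445 0.144 0.001] [0.462 0.161 0.043] [0.456 0.151 0.017]
top yel [230, 254, 7, 10, 48] [233.4 259.6] [array([233. , 258.5]), array([9., 6.]), np.float64(90.0)] depthpts [ 0.435  0.01  -0.005] [0.466 0.162 1.186] [0.445 0.147 0.015]
top red [326, 256, 7, 10, 62] [329.1 260.5] [array([329. , 260.5]), array([9., 6.]), np.float64(90.0)] depthpts [ 0.434 -0.148 -0.003] [ 0.461 -0.13   0.044] [ 0.449 -0.138  0.015]
top green [249, 207, 65, 16, 369] [280.4 214.3] [array([280.9, 214.4]), array([ 6.5, 64.8]), np.float64(81.3)] depthpts [ 0.466 -0.09  -0.002] [0.61  0.107 1.186] [0.586 0.011 0.01 ]
top green [251, 220, 66, 19, 532] [283.  229.4] [array([283.2, 229. ]), array([ 9.6, 65.2]), np.float64(81.5)] depthpts [ 0.511 -0.099  0.003] [0.57  0.099 0.059] [0.538 0.001 0.01 ]
scene rail [244, 195, 
[... 623 characters left out ...]
] depthpts [0.445 0.142 0.011] [0.463 0.148 0.017] [0.458 0.144 0.014]
scene red [254, 176, 8, 14, 67] [257.1 183. ] [array([257.5, 182.5]), array([13.,  7.]), np.float64(90.0)] depthpts [ 0.432 -0.144  0.002] [ 0.465 -0.127  0.047] [ 0.453 -0.136  0.017]
scene green [243, 208, 74, 32, 862] [279.9 223.9] [array([279.5, 222.5]), array([71.4, 18.1]), np.float64(14.5)] depthpts [ 0.516 -0.094  0.001] [1.443 0.488 0.9  ] [0.573 0.022 0.01 ]
[0.57289507 0.09637618 0.011     ]
[0.52059035 0.08755015 0.011     ]
[ 0.60125292 -0.07913707  0.011     ]
[ 0.54922499 -0.08712527  0.011     ]
s [ 0.59914102 -0.07971127  0.011     ]
s [0.5196123  0.08611211 0.011     ]
s [0.56936812 0.0950214  0.011     ]
```

```bash
cat > rail.py <<'E'
from meas import *
K=np.array([0.560,0.004]); yaw=0.160
Y=np.array([-np.sin(yaw),np.cos(yaw)]); X=np.array([np.cos(yaw),np.sin(yaw)])
def rail(pr=True):
    out=[]
    for nm,B in(("top",(225,190,335,250)),("scene",(235,165,360,245))):
        c=cam(nm); M,l,st,ce,i=blobs(c,(10,90,70),(24,255,255),B)
        ys,xs=np.nonzero(M); P=np.array([dep(c,x,y) for x,y in zip(xs,ys)])
        a=(P[:,:2]-K)@X; b=(P[:,:2]-K)@Y; z=P[:,2]
        g=(abs(a)<.02)&(abs(b)<.16)&(z>.03)&(z<.09)
        a,b,z=a[g],b[g],z[g]
        # upper envelope: top surface points
        p=np.polyfit(b,z,1)
        for _ in range(6):
            r=z-np.polyval(p,b); k=r>-.003; k&=r<.006; p=np.polyfit(b[k],z[k],1)
        q=np.polyfit(b[k],a[k],1)
        out.append((nm,p,q,b.min(),b.max()))
        if pr: print(nm,"n",k.sum(),"slope %.4f ztop@0 %.4f | a0 %.4f skew %.4f | ends %.4f %.4f mid %.4f"%(p[0],p[1],q[1],q[0],np.percentile(b,.5),np.percentile(b,99.5),(np.percentile(b,.5)+np.percentile(b,99.5))/2))
    return out
E
python3 -c "
from rail import *
rail()
t=cam('top');s=cam('scene')
for n,c,B in(('t',t,(225,240,345,275)),('s',s,(235,165,360,245))):
  for col,lo,hi in (('red',(0,140,60),(7,255,255)),):
    M,l,st,ce,i=blobs(c,lo,hi,B)
    ys,xs=np.nonzero(M);P=np.array([dep(c,x,y) for x,y in zip(xs,ys)])
    for z0,z1 in((.036,.048),(.010,.02)):
      g=(P[:,2]>z0)&(P[:,2]<z1); Q=P[g]; print(n,z0,g.sum(),Q.mean(0).round(4),Q.min(0).round(4),Q.max(0).round(4)); print(cv2.minAreaRect((Q[:,:2]*1000).astype(np.float32)))
"
```

```text
top n 394 slope -0.0654 ztop@0 0.0649 | a0 -0.0004 skew -0.0044 | ends -0.1045 0.1319 mid 0.0137
scene n 383 slope -0.0642 ztop@0 0.0646 | a0 0.0018 skew -0.0117 | ends -0.1032 0.1341 mid 0.0154
t 0.036 17 [ 0.4467 -0.1395  0.0418] [ 0.4404 -0.144   0.0391] [ 0.4522 -0.1351  0.0447]
((446.3487854003906, -139.57752990722656), (11.732393264770508, 8.968533515930176), 0.5570597052574158)
t 0.01 32 [ 0.4468 -0.1387  0.0142] [ 0.4337 -0.1481  0.0106] [ 0.4608 -0.1293  0.0195]
((446.7957763671875, -138.996826171875), (27.833744049072266, 15.978300094604492), 8.284461975097656)
s 0.036 15 [ 0.4498 -0.1368  0.0414] [ 0.4397 -0.1433  0.0361] [ 0.4573 -0.1306  0.0452]
((449.5379333496094, -135.33702087402344), (14.29875373840332, 13.59854507446289), 48.943973541259766)
s 0.01 30 [ 0.4524 -0.1358  0.0142] [ 0.4344 -0.1456  0.0111] [ 0.4662 -0.1276  0.0192]
((450.66705322265625, -137.08995056152344), (31.822547912597656, 17.54941749572754), 4.033907890319824)
```

```bash
python3 -c "
from h import *
t=cam('top'); save(t,'t2.png',(310,245,350,275),18)
s=cam('scene'); save(s,'s2.png',(240,170,280,200),18)"
```

```text
(no output)
```

View pics/t2.png

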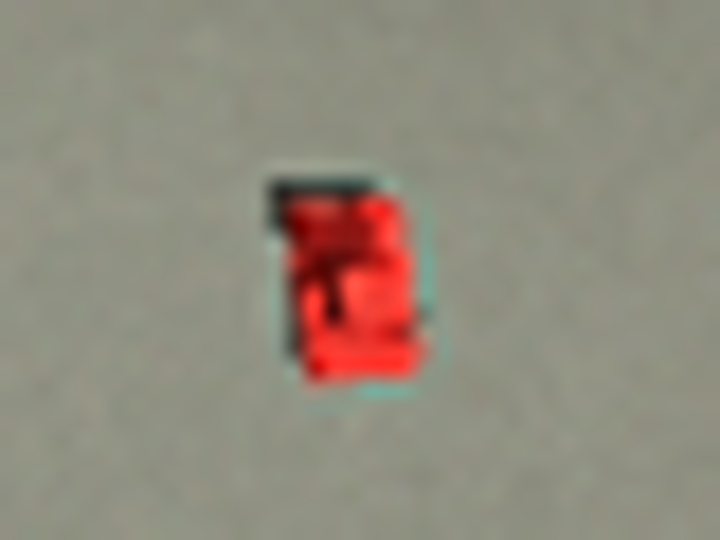

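View pics/s2.png

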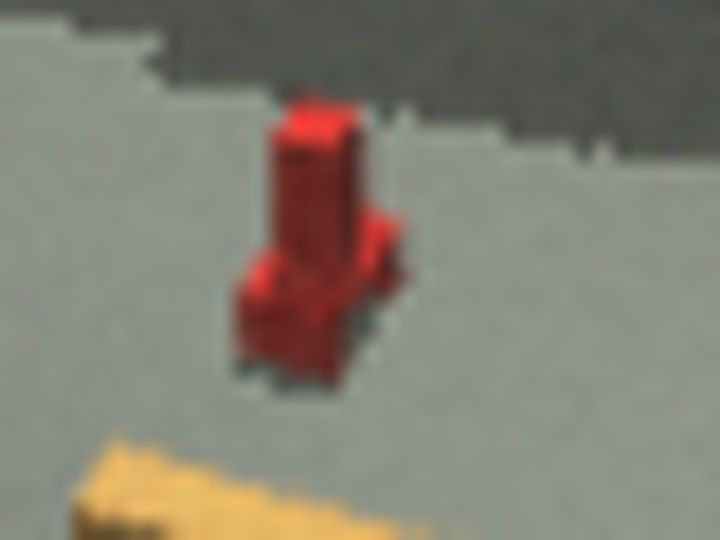

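```bash
cat > go.py <<'E'
import sys
from rail import *
# usage: go a b z [yaw]   (stand coords)  -> rows units
def go(a,b,z,y=yaw):
    from scipy.spatial.transform import Rotation as R
    o=telemetry.get_obs(); r=R.from_euler('xyz',o["eef_rot"]).as_matrix()
    t=np.r_[K+a*X+b*Y,z]; d=r.T@(t-o["ee_pos"])/.05
    tw=np.degrees(o["eef_rot"][2]-y)/8
    p=o["ee_pos"]; ab=[(p[:2]-K)@X,(p[:2]-K)@Y]
    print("units",d.round(3),"twist",round(tw,3),"| now a,b,z",np.round([*ab,p[2]],4),"t",o["time_s"],"F",o["force"].round(2),"w",round(o["grip_width"],4))
if __name__=="__main__": go(*map(float,sys.argv[1:]))
E
python3 go.py 0 .175 .10
```

```text
units [11.168 -9.979  1.953] twist 1.804 | now a,b,z [-0.4164 -0.4474  0.1976] t 0.6 F [0.37 0.05 0.45] w 0.0939
```

```bash
python3 -m creep '[[[0.7,-0.6,0],0.2,0],[[1.4,-1.2,0],0.4,0],[[2.1,-1.9,0],0.6,0],[[2.8,-2.5,0],0.8,0],[[3.5,-3.1,0],1.0,0],[[4.2,-3.8,0],1.2,0],[[4.9,-4.4,0],1.4,0],[[5.6,-5.0,0],1.6,0],[[6.3,-5.6,0],1.8,0],[[7.0,-6.3,0],1.8,0],[[7.7,-6.9,0],1.8,0],[[8.0,-7.2,0],1.8,0]]' 20; python3 go.py 0 .175 .10
```

```text
time_s: 1.8
ee_pos: [0.4434, -0.0111, 0.1978]
eef_rot: [-3.141, -0.001, 0.163]
force: [-0.5, -0.0, 0.0]
grip_width: 0.0019
units [ 2.358 -3.419  1.958] twist 0.021 | now a,b,z [-0.1175  0.0037  0.1978] t 1.8 F [-0.48 -0.02  0.03] w 0.0019
```

```bash
python3 -m creep '[[[0.5,-0.7,0],0,0],[[1.0,-1.4,0],0,0],[[1.5,-2.1,0],0,0],[[2.0,-2.8,0],0,0],[[2.36,-3.42,0],0,0],[[2.36,-3.42,0.6],0,0],[[2.36,-3.42,1.2],0,0],[[2.36,-3.42,1.96],0,0],[[2.36,-3.42,1.96],0,0],[[2.36,-3.42,1.96],0,0]]'; python3 go.py 0 .165 .063; python3 -c "
from rail import *
rail(); s=cam('scene'); save(s,'s3.png',(230,130,380,245),5)"
```

```text
time_s: 2.8
ee_pos: [0.532, 0.1737, 0.1005]
eef_rot: [-3.142, 0.0, 0.16]
force: [-0.2, 0.3, 1.8]
grip_width: 0.0007
units [0.012 0.14  0.75 ] twist 0.003 | now a,b,z [-0.0006  0.172   0.1005] t 2.8 F [-0.17  0.32  1.78] w 0.0007
top n 324 slope -0.0692 ztop@0 0.0647 | a0 -0.0004 skew -0.0030 | ends -0.1046 0.0962 mid -0.0042
scene n 403 slope -0.0659 ztop@0 0.0643 | a0 0.0018 skew -0.0083 | ends -0.1027 0.1339 mid 0.0156
```

View pics/s3.png

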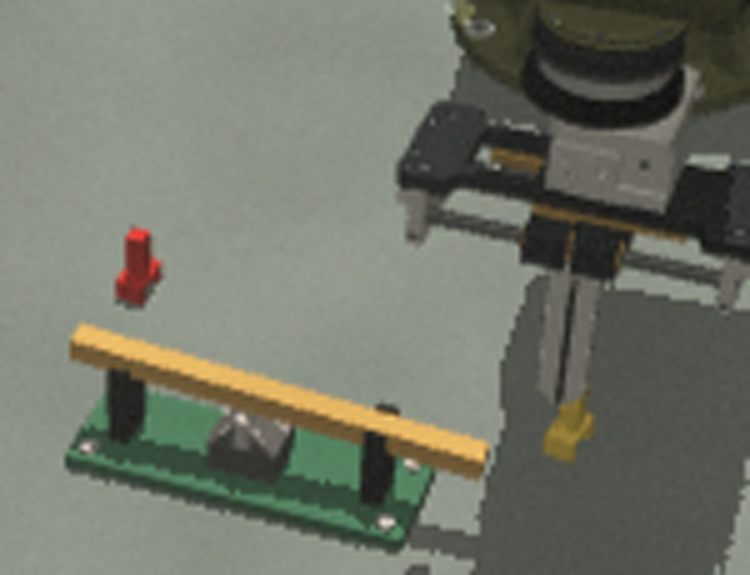

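```bash
python3 -m creep '[[[0,0,0.3],0,0],[[0,0,0.6],0,0],[[0,0,0.76],0,0],[[0,0.1,0.76],0,0],[[0,0.2,0.76],0,0],[[0,0.3,0.76],0,0],[[0,0.35,0.76],0,0],[[0,0.4,0.76],0,0]]'; python3 -m creep '[[[0,0.02,0],0,0],[[0,0.04,0],0,0],[[0,0.06,0],0,0],[[0,0.08,0],0,0],[[0,0.10,0],0,0],[[0,0.12,0],0,0],[[0,0.14,0],0,0],[[0,0.16,0],0,0],[[0,0.18,0],0,0],[[0,0.20,0],0,0]]'; python3 go.py 0 .120 .063;  python3 -c "
from rail import *
rail()"
```

```text
time_s: 3.75
ee_pos: [0.5352, 0.1536, 0.0621]
eef_rot: [-3.142, -0.001, 0.16]
force: [0.1, -0.4, -0.3]
grip_width: 0.0005
time_s: 4.75
ee_pos: [0.5366, 0.144, 0.0616]
eef_rot: [-3.142, -0.0, 0.16]
force: [0.1, -1.2, -0.2]
grip_width: 0.0005
units [ 0.016  0.438 -0.027] twist 0.003 | now a,b,z [-0.0008  0.1419  0.0616] t 4.75 F [ 0.06 -1.25 -0.19] w 0.0005
top n 259 slope -0.0625 ztop@0 0.0651 | a0 -0.0000 skew 0.0014 | ends -0.1050 0.0953 mid -0.0048
scene n 386 slope -0.0652 ztop@0 0.0644 | a0 0.0017 skew -0.0061 | ends -0.1035 0.1347 mid 0.0156
```

```bash
for i in 1 2; do :; done; python3 -m creep '[[[0,0.02,0],0,0],[[0,0.04,0],0,0],[[0,0.06,0],0,0],[[0,0.08,0],0,0],[[0,0.10,0],0,0],[[0,0.12,0],0,0],[[0,0.14,0],0,0],[[0,0.16,0],0,0],[[0,0.18,0],0,0],[[0,0.20,0],0,0]]'; python3 go.py 0 .120 .063;  python3 -c "
from rail import *
rail()"; python3 -m creep '[[[0,0.02,0],0,0],[[0,0.04,0],0,0],[[0,0.06,0],0,0],[[0,0.08,0],0,0],[[0,0.10,0],0,0],[[0,0.10,0],0,0]]'; python3 go.py 0 .120 .063;  python3 -c "
from rail import *
rail()"
```

```text
time_s: 5.85
ee_pos: [0.5382, 0.1341, 0.0617]
eef_rot: [-3.142, -0.0, 0.161]
force: [0.5, -0.1, -0.1]
grip_width: 0.0004
units [ 0.016  0.238 -0.027] twist 0.004 | now a,b,z [-0.0008  0.1319  0.0617] t 5.85 F [ 0.51 -0.14 -0.12] w 0.0004
top n 256 slope -0.0692 ztop@0 0.0646 | a0 -0.0002 skew 0.0075 | ends -0.1047 0.0862 mid -0.0092
scene n 400 slope -0.0656 ztop@0 0.0642 | a0 0.0020 skew -0.0085 | ends -0.1035 0.1346 mid 0.0155
time_s: 6.55
ee_pos: [0.539, 0.1291, 0.0616]
eef_rot: [3.142, 0.0, 0.16]
force: [-0.8, -0.1, 0.0]
grip_width: 0.001
units [ 0.016  0.137 -0.027] twist 0.003 | now a,b,z [-0.0008  0.1269  0.0616] t 6.55 F [-0.85 -0.13  0.02] w 0.001
top n 247 slope -0.0652 ztop@0 0.0648 | a0 -0.0004 skew -0.0020 | ends -0.1044 0.0804 mid -0.0120
scene n 404 slope -0.0636 ztop@0 0.0643 | a0 0.0019 skew -0.0069 | ends -0.1030 0.1347 mid 0.0158
```

```bash
python3 -c "
from h import *
s=cam('scene'); save(s,'s4.png',(250,150,370,240),6)
t=cam('top'); save(t,'t4.png',(210,170,330,260),6)"
```

```text
(no output)
```

View pics/s4.png

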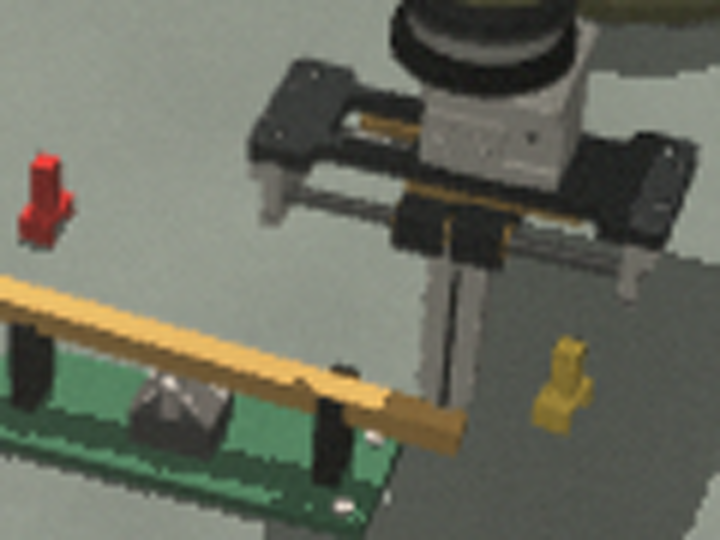

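View pics/t4.png

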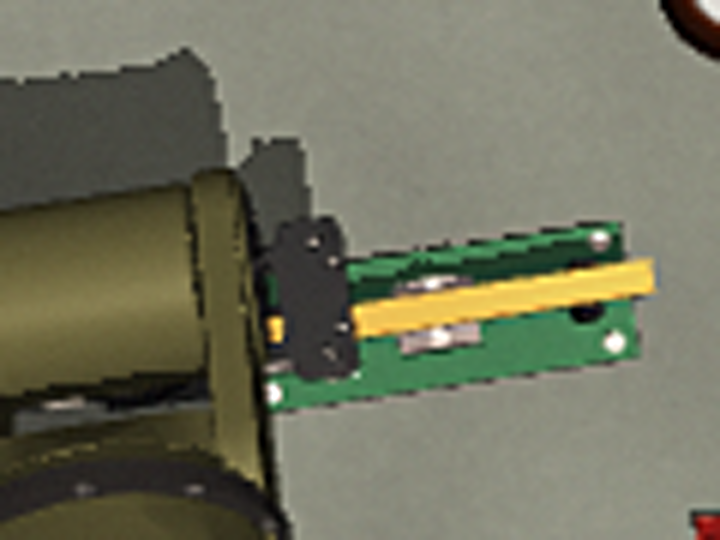

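```bash
python3 -c "
from rail import *
s=cam('scene')
for v in range(195,224,2):
  r=[]
  for u in range(318,332,2):
    p=dep(s,u,v); r.append('%4.0f,%4.0f,%3.0f'%(1000*(p[:2]-K)@X,1000*(p[:2]-K)@Y,1000*p[2]))
  print(v,' | '.join(r))
"
```

```text
195 -167,  64, -1 | -169,  70, -1 |    9, 118,144 |    7, 123,144 |    2, 127,142 |    8, 133,148 |   10, 139,151
197 -161,  66, -3 | -159,  73, -0 |   11, 119,139 |   11, 124,141 |  949, 337,900 |    7, 134,141 |    8, 139,143
199 -146,  71,  1 | -148,  76,  1 |    7, 118,130 |   10, 124,134 |    9, 129,134 |   10, 135,137 |    9, 140,137
201 -139,  73, -0 | -140,  79,  0 |   10, 120,125 |    9, 125,126 |    7, 130,127 |   11, 136,131 |    7, 140,130
203 -128,  76,  1 | -132,  81, -0 |   10, 120,119 |   10, 125,121 |   11, 131,123 |    8, 136,122 |    6, 140,122
205 -124,  78, -3 |    7, 115,109 |    9, 120,112 |   10, 126,114 |   10, 131,115 |    9, 136,116 |    3, 140,113
207 -108,  82,  2 |   10, 116,104 |   11, 121,107 |    9, 126,107 |   10, 132,109 |   10, 137,111 |   -4, 139,100
209 -101,  84,  1 |   13, 117,100 |   10, 122, 99 |    6, 126, 97 |   12, 133,104 |    8, 137,103 |   -2, 140, 95
211  -93,  87,  0 |   11, 117, 91 |   11, 122, 93 |    8, 127, 92 |   14, 134, 99 |    8, 138, 96 |   -9, 139, 83
213  -83,  89,  1 |   10, 117, 84 |   10, 123, 86 |    8, 128, 86 |   10, 133, 89 |    6, 138, 87 |  -97, 122,  0
215  -77,  91, -0 |   10, 118, 77 |    9, 123, 78 |   11, 129, 81 |   10, 134, 82 |    8, 139, 82 |  -88, 124,  1
217   -1, 110, 59 |   -7, 114, 55 |   11, 124, 73 |   10, 129, 74 |   13, 135, 78 |  -78, 121,  0 |  -82, 126, -1
219    5, 112, 57 |    7, 118, 61 |   -2, 121, 54 |   -0, 127, 58 |   -5, 132, 55 |  -66, 124,  3 |  -72, 129, -1
221   10, 114, 55 |    9, 119, 55 |    7, 124, 56 |    6, 129, 57 |    2, 134, 54 |  -64, 125, -3 |  -63, 131,  0
223    8, 114, 46 |    4, 118, 44 |    4, 124, 46 |    8, 130, 51 |    8, 135, 53 |  -51, 129,  2 |  -55, 134, -0
```

```bash
python3 -c "
from rail import *
s=cam('scene')
def onA(u,v,a):
  o,d=ray(s,u,v); n=np.r_[X,0]; k=np.r_[K,0]; t=(a-(o-k)@n)/(d@n); p=o+d*t; return (p[:2]-K)@Y,p[2]
print(onA(230+570/5-.5,130+402/5-.5,.008))
o=telemetry.get_obs(); print(o)
# start pose, a=-.416+-.., tips approx
for a in(-.40,-.42,-.44): print(a,onA(260/1.4,103/1.4,a),onA(301/1.4,104/1.4,a))
"
```

```text
(np.float64(0.17771335009134168), np.float64(0.1116291224044792))
{'time_s': 6.85, 'qpos': array([1.69316567e-01, 4.58140863e-01, 1.64277073e+00, 4.93662654e-05,
       1.04065061e+00, 1.57959008e+00]), 'joint_vel': array([-0.00045119,  0.0011294 ,  0.0009293 , -0.00128231, -0.00034366,
        0.00085049]), 'tau': array([-1.85131968e-02, -5.73017514e+01, -3.05436194e+01,  1.28568144e-02,
       -7.41676055e-02,  2.18506884e-04]), 'ee_pos': array([0.5389464 , 0.12927768, 0.06166283]), 'eef_rot': array([-3.14154980e+00, -3.00654250e-05,  1.60497852e-01]), 'force': array([-1.18352   ,  0.40781289, -0.06913496]), 'moment': array([ 0.09474636, -0.04567888,  0.01411051]), 'grip_width': 0.0006932503960770989}
-0.4 (np.float64(-0.49553872153927186), np.float64(0.20269706857050163)) (np.float64(-0.3819228671254482), np.float64(0.21872533081190748))
-0.42 (np.float64(-0.5078875139005616), np.float64(0.1923589163858529)) (np.float64(-0.3925872663556414), np.float64(0.2086248029884199))
-0.44 (np.float64(-0.5202363062618516), np.float64(0.18202076420120417)) (np.float64(-0.4032516655858351), np.float64(0.19852427516493198))
```

```bash
python3 -m creep '[[[0,-0.3,0],0,0],[[0,-0.6,0],0,0],[[0,-0.8,0],0,0],[[0,-0.8,0],0,0],[[0,-0.8,0.2],0,0],[[0,-0.8,0.4],0,0],[[0,-0.8,0.55],0,0],[[0,-0.8,0.55],0,0]]';python3 go.py 0 .15 .034; python3 -c "
from h import *
s=cam('scene'); save(s,'s5.png',(250,150,370,240),6)"
```

```text
time_s: 7.65
ee_pos: [0.5318, 0.1682, 0.0325]
eef_rot: [3.141, 0.003, 0.16]
force: [-0.0, 0.2, 0.7]
grip_width: 0.0004
units [ 0.033  0.332 -0.03 ] twist -0.001 | now a,b,z [-0.0016  0.1666  0.0325] t 7.65 F [-0.01  0.17  0.66] w 0.0004
```

View pics/s5.png

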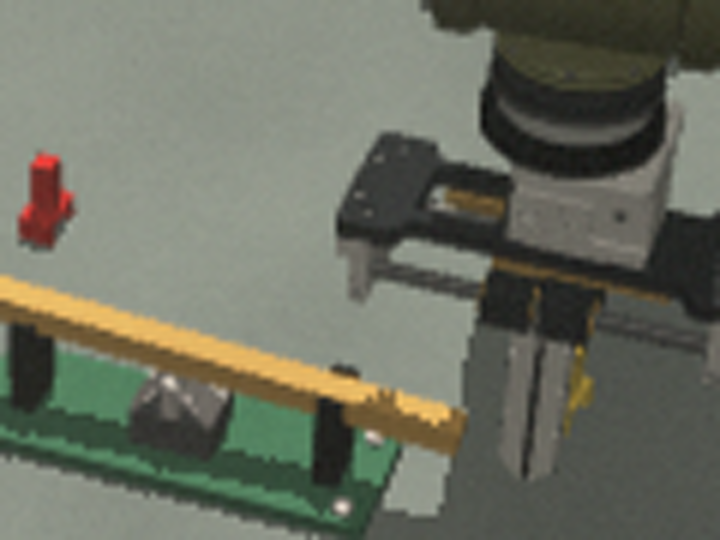

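```bash
python3 -m creep '[[[0.02,0.1,0],0,0],[[0.02,0.2,0],0,0],[[0.02,0.3,0],0,0],[[0.02,0.32,0],0,0],[[0.02,0.34,0],0,0],[[0.02,0.36,0],0,0],[[0.02,0.38,0],0,0],[[0.02,0.40,0],0,0],[[0.02,0.42,0],0,0],[[0.02,0.44,0],0,0],[[0.02,0.46,0],0,0],[[0.02,0.48,0],0,0]]'; python3 go.py 0 .125 .034; python3 -c "
from rail import *
rail()"
```

```text
time_s: 8.9
ee_pos: [0.5375, 0.1453, 0.0343]
eef_rot: [-3.141, -0.0, 0.161]
force: [-1.2, 4.6, 0.6]
grip_width: 0.0005
units [-0.006  0.363  0.005] twist 0.004 | now a,b,z [0.0003 0.1431 0.0343] t 8.9 F [-1.24  4.57  0.6 ] w 0.0005
top n 265 slope -0.0742 ztop@0 0.0649 | a0 -0.0004 skew 0.0039 | ends -0.1084 0.0984 mid -0.0050
scene n 397 slope -0.0648 ztop@0 0.0642 | a0 0.0016 skew -0.0072 | ends -0.1065 0.1290 mid 0.0113
```

```bash
python3 -m creep '[[[0,0.02,0],0,0],[[0,0.04,0],0,0],[[0,0.06,0],0,0],[[0,0.08,0],0,0],[[0,0.10,0],0,0],[[0,0.12,0],0,0],[[0,0.14,0],0,0],[[0,0.16,0],0,0],[[0,0.18,0],0,0],[[0,0.20,0],0,0],[[0,0.22,0],0,0],[[0,0.24,0],0,0]]'; python3 go.py 0 .125 .034; python3 -c "
from rail import *
rail()"
```

```text
time_s: 10.2
ee_pos: [0.5397, 0.1339, 0.0348]
eef_rot: [-3.141, -0.001, 0.161]
force: [-2.1, 8.1, 7.1]
grip_width: 0.0004
units [-0.013  0.129  0.016] twist 0.004 | now a,b,z [0.0007 0.1314 0.0348] t 10.2 F [-2.14  8.15  7.06] w 0.0004
top n 277 slope -0.0693 ztop@0 0.0646 | a0 -0.0011 skew 0.0112 | ends -0.1196 0.0833 mid -0.0182
scene n 392 slope -0.0674 ztop@0 0.0643 | a0 0.0010 skew -0.0012 | ends -0.1191 0.1160 mid -0.0015
```

```bash
python3 -m creep '[[[0,-0.03,-0.01],0,0],[[0,-0.08,-0.02],0,0],[[0,-0.12,-0.02],0,0],[[0,-0.12,-0.02],0,0],[[0,-0.12,-0.02],0,0]]'; python3 go.py 0 .125 .034; python3 -c "
from rail import *
rail()"
```

```text
time_s: 10.8
ee_pos: [0.5383, 0.1392, 0.035]
eef_rot: [3.141, 0.0, 0.161]
force: [-0.3, -0.0, 0.4]
grip_width: 0.0008
units [-0.002  0.238  0.02 ] twist 0.004 | now a,b,z [1.000e-04 1.369e-01 3.500e-02] t 10.8 F [-0.28 -0.01  0.38] w 0.0008
top n 270 slope -0.0624 ztop@0 0.0649 | a0 -0.0009 skew 0.0155 | ends -0.1202 0.0869 mid -0.0167
scene n 394 slope -0.0635 ztop@0 0.0643 | a0 0.0011 skew -0.0022 | ends -0.1196 0.1186 mid -0.0005
```

```bash
python3 -m creep '[[[0,0.05,0],0,0],[[0,0.10,0],0,0],[[0,0.12,0],0,0],[[0,0.14,-0.002],0,0],[[0,0.16,-0.004],0,0],[[0,0.18,-0.006],0,0],[[0,0.20,-0.008],0,0]]'; python3 -m creep '[[[0,-0.03,0],0,0],[[0,-0.08,0],0,0],[[0,-0.10,0],0,0],[[0,-0.10,0],0,0],[[0,-0.1,0],0,0]]'; python3 go.py 0 .125 .034; python3 -c "
from rail import *
rail()"
```

```text
time_s: 11.6
ee_pos: [0.5399, 0.1294, 0.0356]
eef_rot: [-3.142, -0.0, 0.161]
force: [-0.6, 2.7, 0.5]
grip_width: 0.0004
time_s: 12.1
ee_pos: [0.5391, 0.1343, 0.0355]
eef_rot: [3.142, 0.0, 0.161]
force: [0.2, -0.2, -0.6]
grip_width: 0.0008
units [-0.003  0.14   0.031] twist 0.005 | now a,b,z [0.0002 0.132  0.0355] t 12.1 F [ 0.18 -0.22 -0.58] w 0.0008
top n 278 slope -0.0655 ztop@0 0.0649 | a0 -0.0009 skew 0.0132 | ends -0.1249 0.0815 mid -0.0217
scene n 389 slope -0.0617 ztop@0 0.0643 | a0 0.0010 skew 0.0005 | ends -0.1232 0.1146 mid -0.0043
```

```bash
for i in 1; do python3 -m creep '[[[0,0.05,0],0,0],[[0,0.09,0],0,0],[[0,0.11,0],0,0],[[0,0.13,-0.002],0,0],[[0,0.15,-0.004],0,0],[[0,0.17,-0.006],0,0]]'; python3 -m creep '[[[0,-0.03,0],0,0],[[0,-0.08,0],0,0],[[0,-0.10,0],0,0],[[0,-0.10,0],0,0],[[0,-0.1,0],0,0]]'; python3 go.py 0 .125 .034; python3 -c "
from rail import *
rail()";done
```

```text
time_s: 12.8
ee_pos: [0.5405, 0.126, 0.0359]
eef_rot: [-3.141, 0.0, 0.161]
force: [-0.8, 1.8, -0.4]
grip_width: 0.0003
time_s: 13.3
ee_pos: [0.5397, 0.1309, 0.0358]
eef_rot: [3.142, 0.0, 0.161]
force: [0.6, -0.4, -0.1]
grip_width: 0.0005
units [-0.003  0.07   0.037] twist 0.004 | now a,b,z [1.000e-04 1.285e-01 3.580e-02] t 13.3 F [ 0.61 -0.42 -0.07] w 0.0005
top n 270 slope -0.0652 ztop@0 0.0650 | a0 -0.0011 skew 0.0097 | ends -0.1275 0.0803 mid -0.0236
scene n 389 slope -0.0636 ztop@0 0.0642 | a0 0.0011 skew 0.0003 | ends -0.1272 0.1103 mid -0.0084
```

```bash
for i in 1; do python3 -m creep '[[[0,0.05,0],0,0],[[0,0.09,0],0,0],[[0,0.11,0],0,0],[[0,0.13,-0.002],0,0],[[0,0.15,-0.004],0,0],[[0,0.17,-0.006],0,0]]'; python3 -m creep '[[[0,-0.03,0],0,0],[[0,-0.08,0],0,0],[[0,-0.10,0],0,0],[[0,-0.10,0],0,0],[[0,-0.1,0],0,0]]'; python3 go.py 0 .125 .034; python3 -c "
from rail import *
rail()";done
```

```text
time_s: 14.0
ee_pos: [0.5411, 0.1226, 0.0362]
eef_rot: [-3.141, -0.0, 0.161]
force: [-0.5, 2.4, 0.2]
grip_width: 0.0008
time_s: 14.5
ee_pos: [0.5402, 0.1274, 0.0361]
eef_rot: [3.142, 0.0, 0.161]
force: [-1.0, -0.4, -0.1]
grip_width: 0.0009
units [-0.003 -0.     0.043] twist 0.004 | now a,b,z [1.00e-04 1.25e-01 3.61e-02] t 14.5 F [-0.97 -0.41 -0.11] w 0.0009
top n 269 slope -0.0477 ztop@0 0.0646 | a0 -0.0008 skew 0.0104 | ends -0.1313 0.0729 mid -0.0292
scene n 383 slope -0.0275 ztop@0 0.0640 | a0 0.0013 skew 0.0029 | ends -0.1317 0.1072 mid -0.0122
```

```bash
python3 -m creep '[[[0,-0.05,0],0,0],[[0,-0.1,0],0,0],[[0,-0.1,0],0,0],[[0,-0.1,0],0,0],[[0,-0.1,0],0,0]]'; python3 -c "
from rail import *
rail()"
```

```text
time_s: 15.1
ee_pos: [0.5394, 0.1324, 0.0361]
eef_rot: [3.142, 0.0, 0.161]
force: [0.5, 0.5, -0.3]
grip_width: 0.0006
top n 276 slope -0.0200 ztop@0 0.0645 | a0 -0.0010 skew 0.0084 | ends -0.1322 0.0776 mid -0.0273
scene n 384 slope -0.0332 ztop@0 0.0642 | a0 0.0012 skew -0.0021 | ends -0.1321 0.1069 mid -0.0126
```

```bash
python3 -m creep '[[[0,0,0],0,0],[[0,0,0],0,0],[[0,0,0],0,0],[[0,0,0],0,0],[[0,0,0],0,0],[[0,0,0],0,0]]'; python3 -c "
from rail import *
for i in range(4): rail()
s=cam('scene'); save(s,'s6.png',(230,150,350,240),6)"
```

```text
time_s: 15.8
ee_pos: [0.5395, 0.1324, 0.0362]
eef_rot: [-3.142, -0.0, 0.16]
force: [-0.1, -0.2, -0.0]
grip_width: 0.0005
top n 268 slope -0.0246 ztop@0 0.0647 | a0 -0.0009 skew 0.0090 | ends -0.1321 0.0777 mid -0.0272
scene n 378 slope -0.0236 ztop@0 0.0643 | a0 0.0017 skew 0.0039 | ends -0.1310 0.1072 mid -0.0119
top n 275 slope -0.0146 ztop@0 0.0646 | a0 -0.0009 skew 0.0089 | ends -0.1324 0.0777 mid -0.0274
scene n 388 slope 0.0036 ztop@0 0.0640 | a0 0.0014 skew 0.0028 | ends -0.1317 0.1068 mid -0.0125
top n 275 slope 0.0113 ztop@0 0.0648 | a0 -0.0008 skew 0.0118 | ends -0.1325 0.0774 mid -0.0275
scene n 375 slope -0.0102 ztop@0 0.0641 | a0 0.0010 skew 0.0024 | ends -0.1325 0.1072 mid -0.0127
top n 271 slope -0.0196 ztop@0 0.0648 | a0 -0.0010 skew 0.0064 | ends -0.1319 0.0775 mid -0.0272
scene n 389 slope -0.0190 ztop@0 0.0642 | a0 0.0014 skew 0.0023 | ends -0.1308 0.1076 mid -0.0116
```

View pics/s6.png

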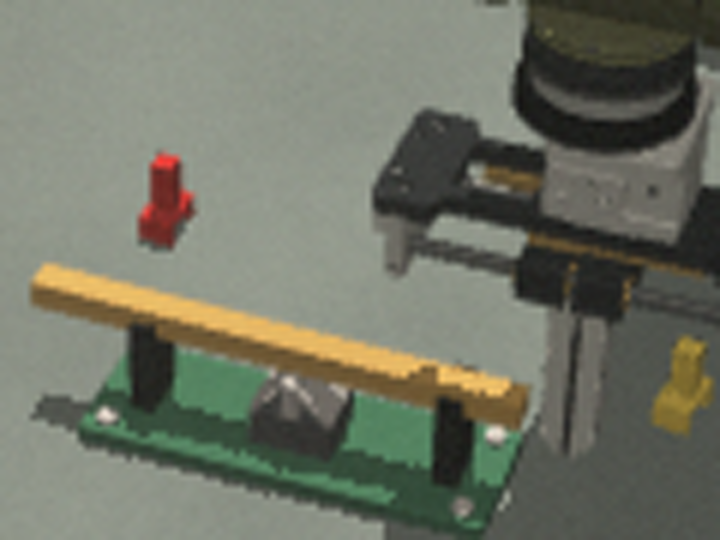

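```bash
python3 -m creep '[[[0,0,0],0,0],[[0,0,0],0,0],[[0,0,0],0,0],[[0,0,0],0,0],[[0,0,0],0,0],[[0,0,0],0,0],[[0,0,0],0,0],[[0,0,0],0,0],[[0,0,0],0,0],[[0,0,0],0,0]]'; python3 -c "
from rail import *
for i in range(4): rail()"
```

```text
time_s: 17.25
ee_pos: [0.5394, 0.1323, 0.0361]
eef_rot: [3.142, 0.0, 0.16]
force: [0.1, -0.7, 0.3]
grip_width: 0.0003
top n 277 slope -0.0038 ztop@0 0.0646 | a0 -0.0007 skew 0.0114 | ends -0.1323 0.0776 mid -0.0273
scene n 380 slope 0.0021 ztop@0 0.0641 | a0 0.0013 skew 0.0032 | ends -0.1312 0.1071 mid -0.0120
top n 262 slope -0.0061 ztop@0 0.0650 | a0 -0.0010 skew 0.0127 | ends -0.1324 0.0775 mid -0.0274
scene n 386 slope -0.0085 ztop@0 0.0640 | a0 0.0013 skew 0.0020 | ends -0.1323 0.1077 mid -0.0123
top n 274 slope -0.0066 ztop@0 0.0646 | a0 -0.0007 skew 0.0101 | ends -0.1324 0.0776 mid -0.0274
scene n 403 slope -0.0011 ztop@0 0.0639 | a0 0.0015 skew 0.0050 | ends -0.1315 0.1071 mid -0.0122
top n 272 slope -0.0054 ztop@0 0.0647 | a0 -0.0006 skew 0.0105 | ends -0.1323 0.0777 mid -0.0273
scene n 390 slope -0.0072 ztop@0 0.0640 | a0 0.0016 skew 0.0031 | ends -0.1322 0.1068 mid -0.0127
```

```bash
python3 go.py 0 .1188 .0362; python3 -m creep '[[[0,0.06,0],0,0],[[0,0.12,0],0,0],[[0,0.17,0],0,0],[[0,0.19,0],0,0],[[0,0.2,0],0,0],[[0,0.21,0],0,0],[[0,0.22,0],0,0],[[0,0.226,0],0,0],[[0,0.20,0],0,0],[[0,0.14,0],0,0],[[0,0.0,0],0,0],[[0,-0.1,0],0,0]]'; python3 -c "
from rail import *
for i in range(2): rail()"
```

```text
units [-0.004  0.223 -0.001] twist 0.003 | now a,b,z [0.0002 0.13   0.0361] t 17.65 F [ 0.61 -0.16  0.41] w 0.0007
time_s: 18.85
ee_pos: [0.5386, 0.1379, 0.0361]
eef_rot: [3.142, -0.0, 0.161]
force: [0.8, -0.5, -0.6]
grip_width: 0.0004
top n 299 slope -0.0030 ztop@0 0.0647 | a0 -0.0007 skew 0.0110 | ends -0.1330 0.0887 mid -0.0222
scene n 381 slope -0.0058 ztop@0 0.0640 | a0 0.0013 skew 0.0012 | ends -0.1317 0.1065 mid -0.0126
top n 292 slope -0.0052 ztop@0 0.0647 | a0 -0.0008 skew 0.0112 | ends -0.1326 0.0886 mid -0.0220
scene n 381 slope -0.0030 ztop@0 0.0640 | a0 0.0013 skew 0.0085 | ends -0.1328 0.1063 mid -0.0133
```

```bash
python3 go.py 0 .118 .0362; python3 -m creep '[[[0,0.1,0],0,0],[[0,0.2,0],0,0],[[0,0.28,0],0,0],[[0,0.30,0],0,0],[[0,0.31,0],0,0],[[0,0.32,0],0,0],[[0,0.33,0],0,0],[[0,0.342,0],0,0],[[0,0.30,0],0,0],[[0,0.2,0],0,0],[[0,0.0,0],0,0],[[0,-0.3,0],0,0]]'; python3 -m creep '[[[0,-0.3,0],0,0],[[0,-0.5,0],0,0],[[0,-0.5,0],0,0],[[0,-0.5,-1],0,0],[[0,-0.5,-1.8],0,0],[[0,-0.5,-1.8],0,0],[[0,-0.5,-1.8],0,0]]'; python3 go.py -0.08 .0 .120; python3 -c "
from rail import *
for i in range(3): rail()"
```

```text
units [-0.003  0.344 -0.002] twist 0.007 | now a,b,z [0.0002 0.1352 0.0361] t 19.05 F [ 0.24 -0.14  0.01] w -0.0002
time_s: 20.25
ee_pos: [0.5361, 0.1528, 0.0361]
eef_rot: [3.142, 0.0, 0.16]
force: [0.3, -0.4, 0.2]
grip_width: 0.0002
time_s: 20.95
ee_pos: [0.5325, 0.1766, 0.1266]
eef_rot: [-3.142, -0.001, 0.16]
force: [-0.4, -0.1, 0.1]
grip_width: -0.0002
units [-1.608  3.496  0.129] twist 0.002 | now a,b,z [0.0003 0.1748 0.1266] t 20.95 F [-0.41 -0.14  0.05] w -0.0002
top n 370 slope 0.0001 ztop@0 0.0646 | a0 -0.0008 skew 0.0052 | ends -0.1340 0.0952 mid -0.0194
scene n 394 slope -0.0012 ztop@0 0.0639 | a0 0.0015 skew -0.0015 | ends -0.1323 0.1052 mid -0.0136
top n 358 slope -0.0017 ztop@0 0.0650 | a0 -0.0009 skew 0.0060 | ends -0.1338 0.0979 mid -0.0180
scene n 386 slope -0.0036 ztop@0 0.0640 | a0 0.0012 skew -0.0010 | ends -0.1326 0.1055 mid -0.0135
top n 361 slope -0.0015 ztop@0 0.0648 | a0 -0.0009 skew 0.0061 | ends -0.1341 0.0984 mid -0.0179
scene n 384 slope -0.0023 ztop@0 0.0640 | a0 0.0013 skew -0.0000 | ends -0.1324 0.1057 mid -0.0133
```

```bash
python3 -c "
from go import *
p=np.array([.448,-.138]); a,b=(p-K)@X,(p-K)@Y; print(a,b); go(a,b,.10); go(a,b,.03)"
```

```text
-0.13319264107729317 -0.12234263509854348
units [-2.661  5.943  0.509] twist 0.003 | now a,b,z [-0.0002  0.1749  0.1252] t 21.25 F [ 0.73  0.34 -0.82] w 0.0004
units [-2.659  5.943  1.909] twist 0.003 | now a,b,z [-0.0002  0.1749  0.1252] t 21.25 F [ 0.73  0.34 -0.82] w 0.0004
```

```bash
python3 -m creep '[[[-0.6,0.5,0],0,0],[[-1.2,1.1,0],0,0],[[-1.8,1.8,0],0,0],[[-2.3,2.5,0],0,0],[[-2.66,3.2,0],0,0],[[-2.66,3.9,0],0,0.2],[[-2.66,4.6,0],0,0.4],[[-2.66,5.3,0],0,0.4],[[-2.66,5.95,0],0,0.4],[[-2.66,5.95,0.5],0,0.4],[[-2.66,5.95,1.0],0,0.4],[[-2.66,5.95,1.0],0,0.4]]'; python3 -c "
from go import *
go(-.1332,-.1223,.03)
s=cam('scene'); save(s,'s7.png',(215,120,305,210),7)
t=cam('top'); save(t,'t7.png',(290,220,370,280),9)"
```

```text
time_s: 22.45
ee_pos: [0.4468, -0.1377, 0.0734]
eef_rot: [-3.139, 0.005, 0.16]
force: [0.3, -0.1, -0.3]
grip_width: 0.0373
units [0.027 0.011 0.867] twist -0.0 | now a,b,z [-0.1344 -0.1219  0.0734] t 22.45 F [ 0.34 -0.13 -0.32] w 0.0373
```

View pics/s7.png

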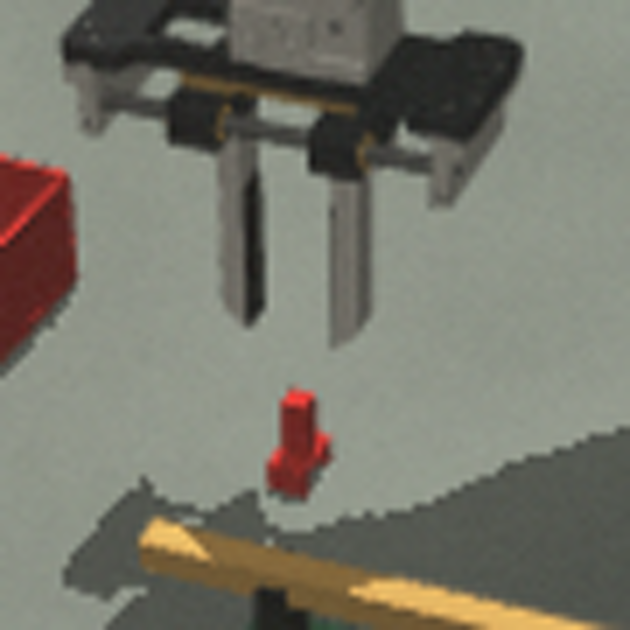

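View pics/t7.png

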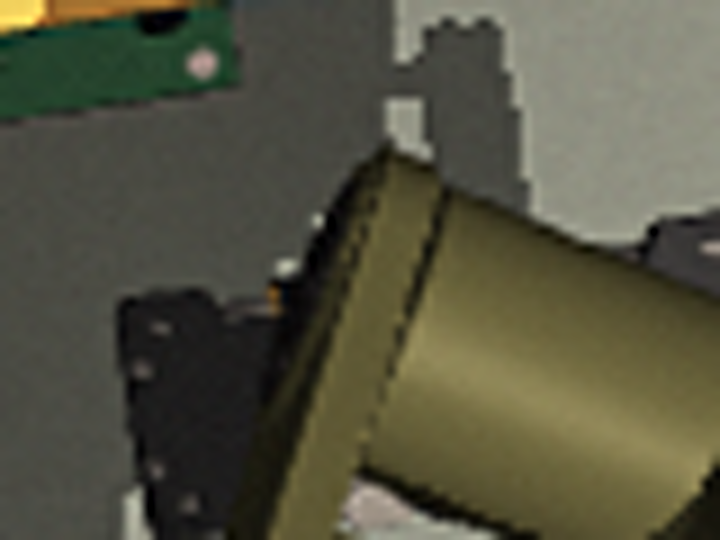

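```bash
cat >> rail.py <<'E'
def onA(s,u,v,a):
  o,d=ray(s,u,v); n=np.r_[X,0]; k=np.r_[K,0]; t=(a-(o-k)@n)/(d@n); p=o+d*t; return (p[:2]-K)@Y,p[2]
E
python3 -c "
from rail import *
s=cam('scene')
for u,v in((248,325),(345,345)): print(onA(s,215+u/7-.5,120+v/7-.5,-.126))
for v in (150,156,162):
  for u in (247,249,264,266):
    p=dep(s,u,v); print(u,v,np.round([(p[:2]-K)@X,(p[:2]-K)@Y,p[2]],4))
o=telemetry.get_obs();print(o['ee_pos'])
"
```

```text
(np.float64(-0.14193610557929423), np.float64(0.08190517793832952))
(np.float64(-0.09712653814318865), np.float64(0.08286117287791572))
247 150 [-0.1227 -0.1482  0.1391]
249 150 [-0.1225 -0.1417  0.1407]
264 150 [-0.1205 -0.0937  0.1531]
266 150 [-0.1296 -0.0911  0.1483]
247 156 [-0.1208 -0.148   0.1193]
249 156 [-0.1241 -0.1431  0.1184]
264 156 [-0.1229 -0.0948  0.1308]
266 156 [-0.1286 -0.0908  0.1283]
247 162 [-0.1231 -0.1498  0.096 ]
249 162 [-0.1248 -0.144   0.0964]
264 162 [-0.1193 -0.0935  0.1124]
266 162 [-0.1315 -0.0921  0.105 ]
[ 0.44895492 -0.13819746  0.07707505]
```

```bash
python3 -m creep '[[[0,0,0.4],0,0.4],[[0,0,0.8],0,0.4],[[0,0,1.1],0,0.4],[[0,0,1.24],0,0.4],[[0,0,1.24],0,0.4],[[0,0,1.24],0,0.4],[[0,0,1.24],0,0.4]]'; python3 -c "
from go import *
go(-.1332,-.1223,.01)
s=cam('scene'); save(s,'s8.png',(230,150,290,200),12)
print(telemetry.get_obs()['ee_pos'])"
```

```text
time_s: 23.3
ee_pos: [0.4491, -0.1383, 0.0151]
eef_rot: [3.141, -0.001, 0.161]
force: [0.1, -0.2, 0.1]
grip_width: 0.0374
units [-0.021 -0.011  0.102] twist 0.004 | now a,b,z [-0.1322 -0.1228  0.0151] t 23.3 F [ 0.06 -0.2   0.1 ] w 0.0374
[ 0.44898541 -0.13833957  0.01498139]
```

View pics/s8.png

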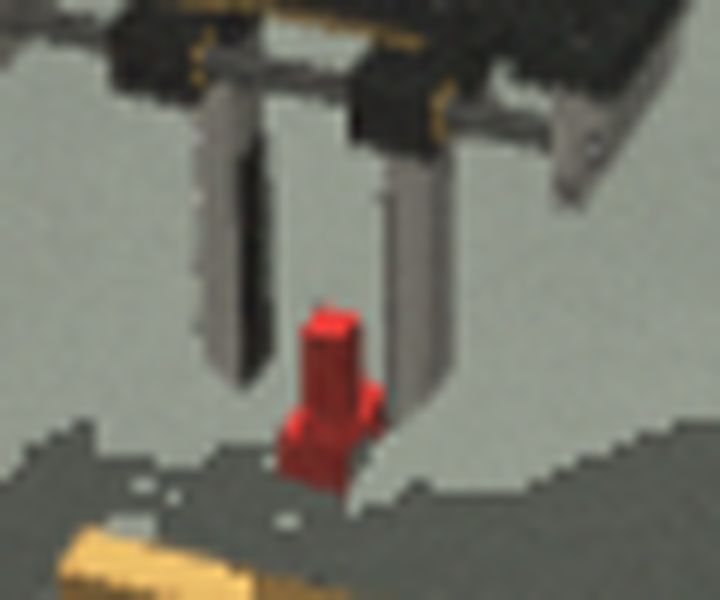

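```bash
python3 -c "
from rail import *
s=cam('scene')
for u,v in((245,388),(400,425)): print(onA(s,230+u/12-.5,150+v/12-.5,-.124))
print('clip foot front',onA(s,230+320/12-.5,150+490/12-.5,-.118), 'post top', onA(s,230+330/12-.5,150+325/12-.5,-.127))
"
```

```text
(np.float64(-0.14281612227757945), np.float64(0.023507450415763964))
(np.float64(-0.09997242113582322), np.float64(0.023320397178650865))
clip foot front (np.float64(-0.11996803786930381), np.float64(0.0011275501494985019)) post top (np.float64(-0.12002510356416152), np.float64(0.04745793937797027))
```

```bash
python3 -m creep '[[[0,-0.04,0.05],0,0.4],[[0,-0.04,0.1],0,0.4],[[0,-0.04,0.1],0,0.3],[[0,-0.04,0.1],0,0.2],[[0,-0.04,0.1],0,0.1],[[0,-0.04,0.1],0,0.05],[[0,-0.04,0.1],0,0.05],[[0,-0.04,0.1],0,0.05],[[0,-0.04,0.1],0,0.05]]' 10; python3 -c "
from go import *
go(-.1332,-.1223,.01)
s=cam('scene'); save(s,'s9.png',(230,150,290,200),12)"
```

```text
time_s: 24.3
ee_pos: [0.4482, -0.1362, 0.0092]
eef_rot: [3.142, -0.0, 0.161]
force: [0.0, 0.3, 0.4]
grip_width: 0.012
units [-0.01   0.034 -0.017] twist 0.004 | now a,b,z [-0.1327 -0.1206  0.0092] t 24.3 F [0.02 0.31 0.41] w 0.012
```

View pics/s9.png

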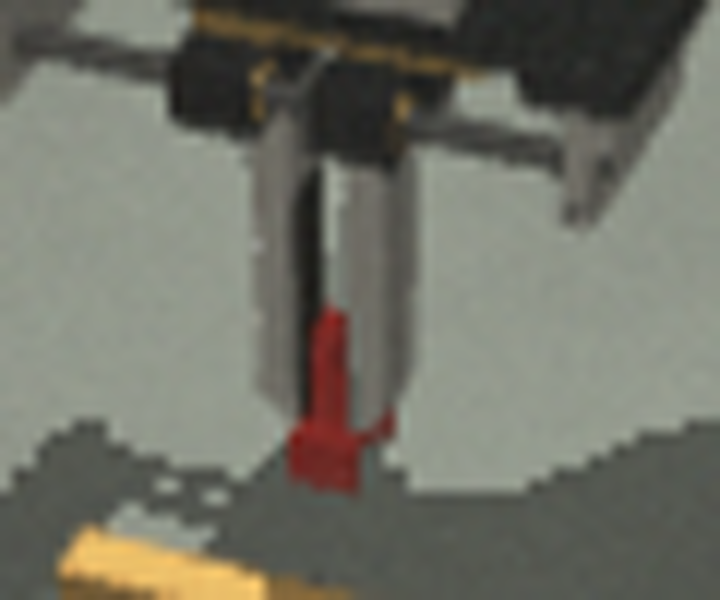

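```bash
python3 -m creep '[[[0,0,-0.5],0,0.05],[[0,0,-1],0,0.05],[[0,0,-1.5],0,0.05],[[0,0,-2],0,0.05],[[0,0,-2.4],0,0.05],[[0.4,-0.4,-2.4],0,0.05],[[0.9,-0.8,-2.4],0,0.05],[[1.4,-1.3,-2.4],0,0.05],[[1.9,-1.8,-2.4],0,0.05],[[2.4,-2.2,-2.4],0,0.05],[[2.66,-2.41,-2.4],0,0.05],[[2.66,-2.41,-2.4],0,0.05]]'; python3 -c "
from go import *
go(0,0,.105)
rail()"
```

```text
time_s: 25.55
ee_pos: [0.5609, 0.0054, 0.1288]
eef_rot: [-3.141, 0.0, 0.162]
force: [0.0, 0.0, 0.3]
grip_width: 0.0118
units [-0.022  0.025  0.475] twist 0.018 | now a,b,z [0.0011 0.0013 0.1288] t 25.55 F [0.02 0.02 0.32] w 0.0118
top n 27 slope -0.0131 ztop@0 0.0637 | a0 -0.0077 skew -0.0442 | ends -0.1345 -0.1135 mid -0.1240
scene n 365 slope -0.0033 ztop@0 0.0641 | a0 0.0012 skew -0.0036 | ends -0.1325 0.1060 mid -0.0133
```

```bash
python3 -m creep '[[[-0.02,0.02,0.2],0,0.05],[[-0.02,0.02,0.4],0,0.05],[[-0.02,0.02,0.56],0,0.05],[[-0.02,0.02,0.56],0,0.05],[[-0.02,0.02,0.56],0,0.05]]'; python3 -c "
from go import *
go(0,0,.075)
s=cam('scene'); save(s,'s10.png',(245,165,325,230),9)
M,l,st,ce,i=blobs(s,(0,130,50),(9,255,255),(260,165,300,215)); print([st[k].tolist() for k in i])
for j in range(3):
  s=cam('scene')
  ys,xs=np.nonzero(M); P=np.array([dep(s,x,y) for x,y in zip(xs,ys)]); a=(P[:,:2]-K)@X; b=(P[:,:2]-K)@Y; z=P[:,2]
  for z0,z1 in((.086,.108),(.108,.135)):
    g=(z>z0)&(z<z1)&(abs(a)<.04); print(z0,g.sum(),'a pct',np.percentile(a[g],[10,50,75,90]).round(4),'b',np.percentile(b[g],[2,50,98]).round(4))
"
```

```text
time_s: 26.15
ee_pos: [0.5593, 0.0027, 0.101]
eef_rot: [-3.141, 0.0, 0.16]
force: [0.6, -0.6, -0.4]
grip_width: 0.0119
units [ 0.018 -0.023  0.519] twist 0.002 | now a,b,z [-0.0009 -0.0011  0.101 ] t 26.15 F [ 0.58 -0.63 -0.43] w 0.0119
[[276, 185, 6, 16, 64]]
0.086 32 a pct [0.004  0.01   0.0114 0.012 ] b [-0.0085 -0.0012  0.0074]
0.108 29 a pct [-0.0009  0.0036  0.0043  0.0053] b [-0.0063 -0.0014  0.0016]
0.086 35 a pct [0.0034 0.0108 0.0126 0.0143] b [-0.0085 -0.0018  0.0081]
0.108 26 a pct [0.0006 0.0037 0.0051 0.0062] b [-0.0059 -0.0016  0.0025]
0.086 31 a pct [0.0033 0.0107 0.0135 0.0141] b [-0.0084 -0.0007  0.0083]
0.108 29 a pct [0.0007 0.004  0.0064 0.0094] b [-0.0061 -0.0014  0.0029]
```

View pics/s10.png

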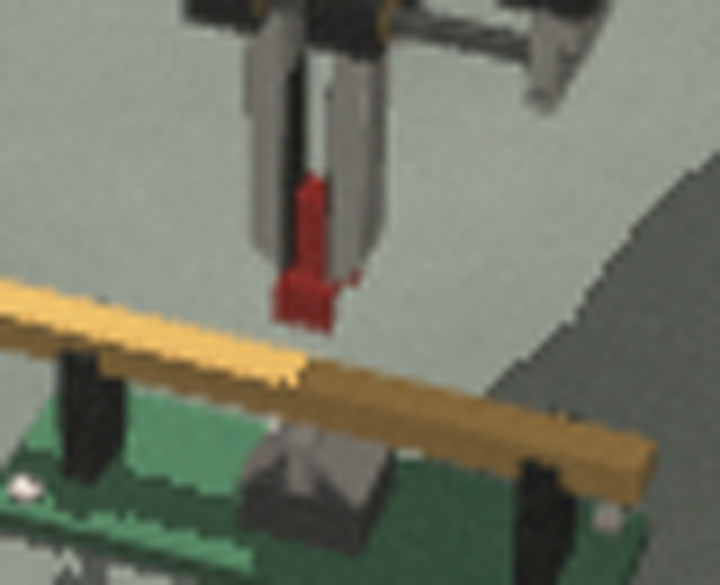

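```bash
python3 -c "
from rail import *
A=[];R=[]
for j in range(4):
  s=cam('scene'); M,l,st,ce,i=blobs(s,(10,90,40),(24,255,255),(235,165,360,245))
  ys,xs=np.nonzero(M); P=np.array([dep(s,x,y) for x,y in zip(xs,ys)]); a=(P[:,:2]-K)@X; b=(P[:,:2]-K)@Y; z=P[:,2]
  g=(abs(a)<.03)&(abs(b)<.05)&(z>.053)&(z<.061); A+=list(a[g])
  g=(abs(a)<.03)&(abs(b)<.05)&(z>.0625)&(z<.07); 
  R+=list(a[g])
print(len(A),np.percentile(A,[10,25,50,75,90]).round(4)); print(np.percentile(R,[3,10,50,90,97]).round(4))
# knife
h=cv2.cvtColor(s['img'],cv2.COLOR_RGB2HSV); 
for u in range(272,290,2): print(u,[ '%.0f,%.0f,%.0f'%(1000*(p[:2]-K)@X,1000*(p[:2]-K)@Y,1000*p[2]) for p in [dep(s,u,v) for v in range(211,224,2)]])
"
```

```text
311 [0.0048 0.0063 0.0076 0.0088 0.0098]
[-0.0079 -0.0059  0.0019  0.0088  0.0102]
272 ['-38,-37,6', '-27,-33,9', '-18,-30,9', '17,-16,34', '16,-16,26', '19,-15,21', '16,-16,11']
274 ['-44,-33,2', '-1,-17,34', '14,-11,40', '13,-12,32', '17,-10,28', '13,-12,17', '18,-10,15']
276 ['13,-6,55', '10,-7,45', '19,-4,46', '8,-7,30', '18,-4,32', '17,-4,23', '17,-4,16']
278 ['9,-1,54', '15,1,52', '19,2,48', '19,2,41', '16,1,31', '17,2,25', '14,1,15']
280 ['8,4,55', '12,6,51', '18,8,49', '11,5,36', '14,6,31', '19,9,29', '16,8,19']
282 ['5,9,54', '1,8,44', '8,10,42', '13,12,39', '11,12,31', '16,13,28', '18,14,22']
284 ['9,16,59', '9,16,52', '2,14,39', '9,16,37', '15,19,36', '15,19,29', '18,20,24']
286 ['8,22,60', '10,22,54', '-5,17,34', '-0,19,31', '4,21,28', '3,21,20', '5,21,13']
288 ['5,26,59', '4,26,51', '-10,22,32', '-15,20,20', '-13,21,14', '-9,23,10', '2,26,12']
```

```bash
python3 go.py 0.001 0 .075; python3 -m creep '[[[0.04,-0.01,0.1],0,0.05],[[0.04,-0.01,0.2],0,0.05],[[0.04,-0.01,0.26],0,0.05],[[0.04,-0.01,0.26],0,0.05],[[0.04,-0.01,0.26],0,0.05]]'; python3 -c "
from go import *
go(0.001,0,.0635)
s=cam('scene'); save(s,'s11.png',(245,165,325,230),9)
A=[];B=[];C=[]
M,l,st,ce,i=blobs(s,(0,130,50),(9,255,255),(260,165,300,215))
for j in range(4):
  s=cam('scene')
  ys,xs=np.nonzero(M); P=np.array([dep(s,x,y) for x,y in zip(xs,ys)]); a=(P[:,:2]-K)@X; b=(P[:,:2]-K)@Y; z=P[:,2]
  g=(z<.082)&(abs(a)<.04)&(a>.006); A+=list(a[g]);B+=list(b[g])
  g=(z>.086)&(abs(a)<.04);C+=list(a[g])
print('leg front',np.median(A),'n',len(A),'b',np.percentile(B,[3,50,97]).round(4),'post',np.median(C),len(C))
"
```

```text
units [ 0.034 -0.02   0.526] twist 0.004 | now a,b,z [-0.0007 -0.001   0.1013] t 26.55 F [ 0.34  0.86 -0.7 ] w 0.0118
time_s: 27.05
ee_pos: [0.5613, 0.0037, 0.0881]
eef_rot: [-3.142, 0.0, 0.16]
force: [-0.8, -0.3, -0.0]
grip_width: 0.0117
units [-0.004 -0.01   0.492] twist 0.003 | now a,b,z [ 0.0012 -0.0005  0.0881] t 27.05 F [-0.82 -0.28 -0.04] w 0.0117
leg front 0.0129873569617799 n 17 b [-0.0073  0.0005  0.0072] post 0.007445256438794957 239
```

View pics/s11.png

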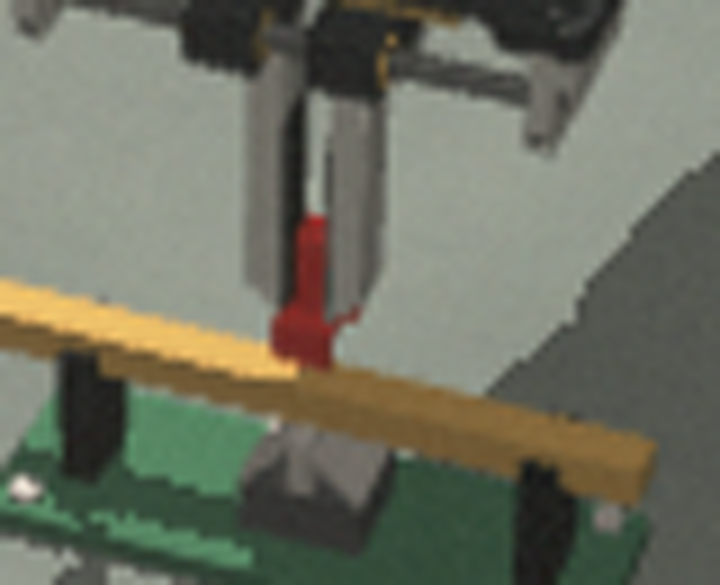

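```bash
python3 -c "
from rail import *
A=[];C=[]
s=cam('scene'); M,l,st,ce,i=blobs(s,(0,130,50),(9,255,255),(260,165,300,215))
for j in range(3):
  s=cam('scene'); ys,xs=np.nonzero(M); P=np.array([dep(s,x,y) for x,y in zip(xs,ys)]); a=(P[:,:2]-K)@X; b=(P[:,:2]-K)@Y; z=P[:,2]
  g=(z<.091)&(z>.07)&(abs(a)<.03); A+=list(a[g]); g=(z>.098)&(abs(a)<.04);C+=list(a[g])
print('leg',len(A),np.percentile(A,[25,50,75,90]).round(4),'post',len(C),np.percentile(C,[25,50,75]).round(4))
ys,xs=np.nonzero(M); 
for u in range(276,283): 
  v=ys[xs==u]
  if len(v): p=onz(s,u,v.max()+.5,.0785); print(u,v.max(),((p[:2]-K)@X).round(4),((p[:2]-K)@Y).round(4))
o=telemetry.get_obs(); print((o['ee_pos'][:2]-K)@X)
"
```

```text
leg 65 [0.0122 0.0134 0.0146 0.0157] post 83 [0.0034 0.0051 0.0064]
276 203 0.0085 -0.0078
277 204 0.0116 -0.0037
278 205 0.0146 0.0003
279 205 0.0136 0.0028
280 205 0.0126 0.0053
281 205 0.0116 0.0079
0.0012555922559932577
```

```bash
python3 -m creep '[[[0.015,0,0.05],0,0.05],[[0.015,0,0.12],0,0.05],[[0.015,0,0.20],0,0.05],[[0.015,0,0.27],0,0.05],[[0.015,0,0.34],0,0.05],[[0.015,0,0.39],0,0.05],[[0.015,0,0.43],0,0.05],[[0.015,0,0.46],0,0.05],[[0.015,0,0.46],0,0.05],[[0.015,0,0.46],0,0.05]]'; python3 -c "
from go import *
go(0.001,0,.063)
s=cam('scene'); save(s,'s12.png',(245,165,325,230),9)
rail()"
```

```text
time_s: 28.5
ee_pos: [0.5621, 0.0038, 0.0652]
eef_rot: [3.142, -0.0, 0.161]
force: [1.0, -0.1, 0.2]
grip_width: 0.0118
units [-0.021 -0.01   0.044] twist 0.004 | now a,b,z [ 0.002  -0.0005  0.0652] t 28.5 F [ 0.95 -0.09  0.24] w 0.0118
top n 49 slope -0.0025 ztop@0 0.0640 | a0 -0.0015 skew 0.0036 | ends -0.1349 0.1045 mid -0.0152
scene n 333 slope -0.0023 ztop@0 0.0641 | a0 0.0013 skew -0.0008 | ends -0.1322 0.1060 mid -0.0131
```

View pics/s12.png

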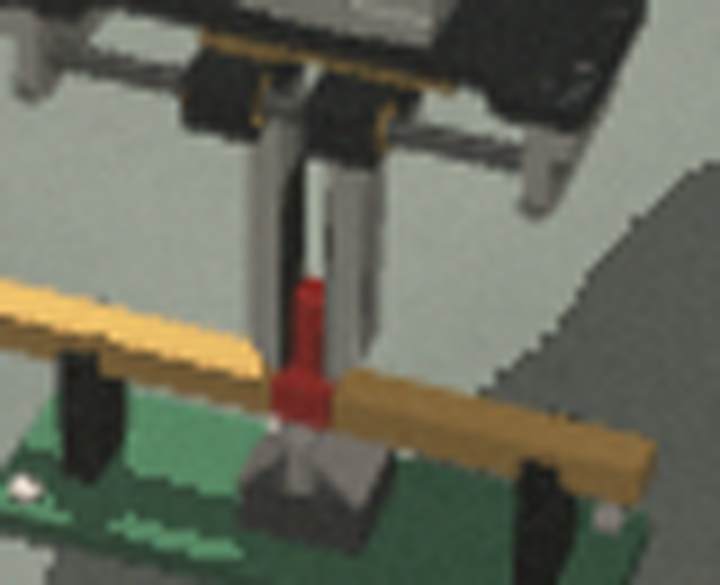

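```bash
python3 -m creep '[[[0,0,0.01],0,0.05],[[0,0,0.02],0,0.05],[[0,0,0.03],0,0.05],[[0,0,0.036],0,0.05],[[0,0,0.036],0,0.05]]'; python3 -c "
from go import *
go(0.001,0,.063)
rail()"
```

```text
time_s: 29.15
ee_pos: [0.562, 0.0038, 0.0633]
eef_rot: [-3.142, 0.0, 0.161]
force: [0.4, 0.5, 0.4]
grip_width: 0.0122
units [-0.02  -0.01   0.006] twist 0.004 | now a,b,z [ 0.002  -0.0005  0.0633] t 29.15 F [0.42 0.48 0.43] w 0.0122
top n 52 slope -0.0017 ztop@0 0.0643 | a0 -0.0012 skew 0.0097 | ends -0.1350 0.1046 mid -0.0152
scene n 338 slope -0.0022 ztop@0 0.0640 | a0 0.0012 skew 0.0009 | ends -0.1325 0.1063 mid -0.0131
```

```bash
python3 -m creep '[[[0,0,0],0,0.15],[[0,0,0],0,0.2],[[0,0,0],0,0.25],[[0,0,0],0,0.3],[[0,0,0],0,0.35],[[0,0,0],0,0.35]]'; python3 -c "
from go import *
go(0.001,0,.063)
rail()
s=cam('scene'); save(s,'s13.png',(245,165,325,230),9)"
```

```text
time_s: 29.85
ee_pos: [0.562, 0.0038, 0.0634]
eef_rot: [-3.142, -0.0, 0.16]
force: [-0.9, 0.0, -0.2]
grip_width: 0.033
units [-0.02  -0.01   0.007] twist 0.003 | now a,b,z [ 0.002  -0.0005  0.0634] t 29.85 F [-0.89  0.01 -0.15] w 0.033
top n 50 slope -0.0064 ztop@0 0.0642 | a0 -0.0015 skew 0.0066 | ends -0.1348 0.1046 mid -0.0151
scene n 339 slope -0.0009 ztop@0 0.0640 | a0 0.0016 skew 0.0018 | ends -0.1328 0.1059 mid -0.0135
```

View pics/s13.png

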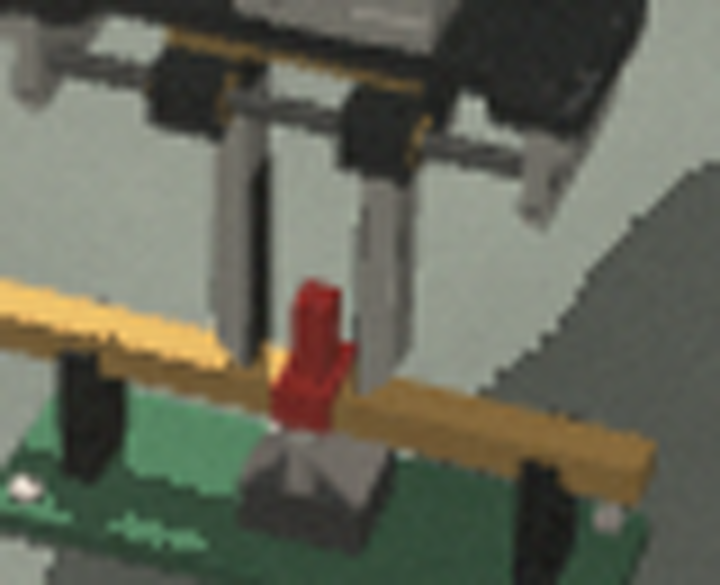

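Clip is seated and free, the rail is still level. Raise the hand straight up and away.

```bash
python3 -m creep '[[[0,0,-0.1],0,0.35],[[0,0,-0.3],0,0.35],[[0,0,-0.6],0,0.35],[[0,0,-1.0],0,0.35],[[0,0,-1.5],0,0.35],[[0,0,-2.0],0,0.35],[[-0.4,0,-2.0],0,0.35],[[-0.9,0,-2.0],0,0.35],[[-1.5,0,-2.0],0,0.35],[[-2.1,0,-2.0],0,0.35],[[-2.7,0,-2.0],0,0.35],[[-3.3,0,-2.0],0,0.35]]'; python3 -m creep '[[[0,0.5,0],0,0.35],[[0,1.2,0],0,0.35],[[0,1.2,0],0,0.35],[[0,1.2,0],0,0.35],[[0,1.2,0],0,0.35]]';python3 -c "
from go import *
go(0.001,0,.063)
rail();rail()
for n in('scene','top'):
  c=cam(n); save(c,n+'14.png',(225,165,345,255) if n=='scene' else (220,185,340,275),6)
  M,l,st,ce,i=blobs(c,(0,130,50),(9,255,255),(260,165,300,220) if n=='scene' else (265,200,300,240))
  ys,xs=np.nonzero(M); P=np.array([dep(c,x,y) for x,y in zip(xs,ys)]); a=(P[:,:2]-K)@X; b=(P[:,:2]-K)@Y; z=P[:,2]
  for z0,z1 in((.05,.075),(.08,.105)):
    g=(z>z0)&(z<z1)&(abs(a)<.03); print(n,z0,g.sum(),np.c_[a,b,z][g].mean(0).round(4),np.c_[a,b,z][g].min(0).round(4),np.c_[a,b,z][g].max(0).round(4))
"
```

```text
time_s: 31.2
ee_pos: [0.3981, -0.0227, 0.1641]
eef_rot: [3.141, -0.001, 0.161]
force: [0.3, 0.4, 0.9]
grip_width: 0.0328
time_s: 31.7
ee_pos: [0.4087, -0.0812, 0.1637]
eef_rot: [3.142, -0.0, 0.161]
force: [0.2, -0.4, 0.2]
grip_width: 0.0327
units [ 3.279 -1.198  2.014] twist 0.006 | now a,b,z [-0.1629 -0.06    0.1637] t 31.7 F [ 0.19 -0.44  0.22] w 0.0327
top n 331 slope 0.0003 ztop@0 0.0647 | a0 -0.0010 skew 0.0049 | ends -0.1345 0.1037 mid -0.0154
scene n 341 slope 0.0017 ztop@0 0.0643 | a0 0.0012 skew 0.0004 | ends -0.1324 0.1055 mid -0.0135
top n 320 slope 0.0035 ztop@0 0.0647 | a0 -0.0012 skew 0.0070 | ends -0.1343 0.1037 mid -0.0153
scene n 352 slope -0.0006 ztop@0 0.0642 | a0 0.0014 skew -0.0001 | ends -0.1321 0.1050 mid -0.0135
scene 0.05 60 [0.008  0.0016 0.0661] [-0.0133 -0.0112  0.0551] [0.0187 0.0101 0.075 ]
scene 0.08 32 [0.0034 0.0015 0.0909] [-0.0041 -0.0059  0.0817] [0.0093 0.007  0.0978]
top 0.05 41 [-0.0009 -0.0011  0.0682] [-0.0149 -0.0098  0.0538] [0.0162 0.0078 0.0733]
top 0.08 20 [-0.0008 -0.0019  0.0958] [-0.006  -0.0075  0.0907] [0.0057 0.0045 0.1009]
```

View pics/scene14.png

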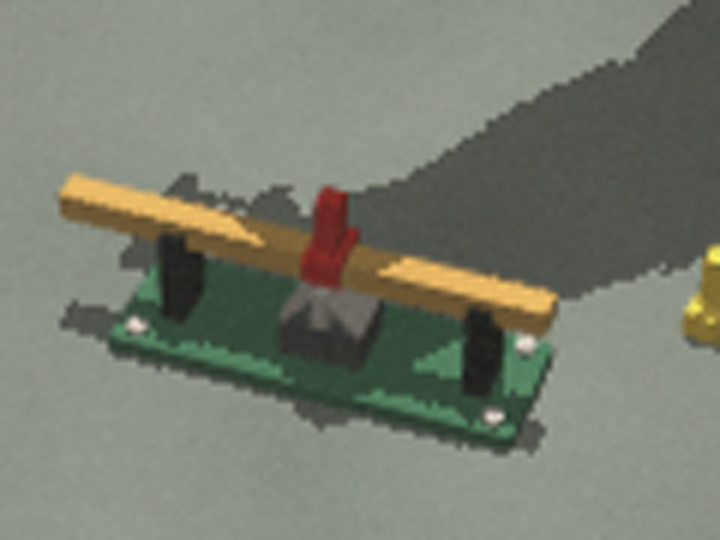

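View pics/top14.png

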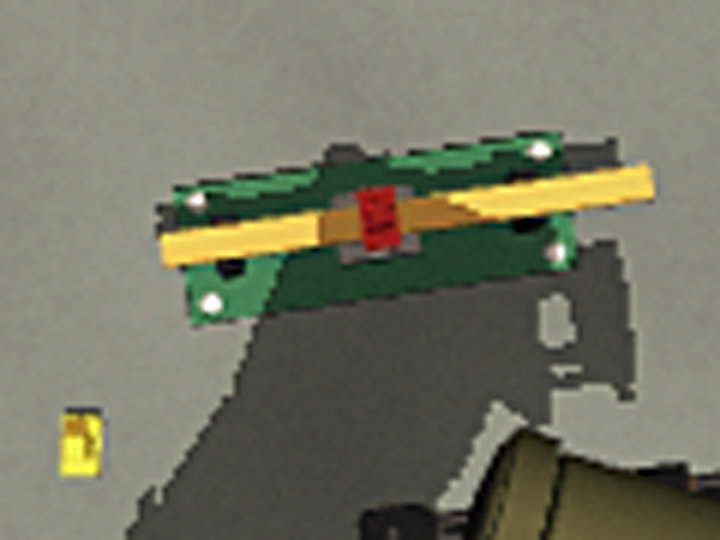

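```bash
python3 -c "
from rail import *
rail(); ctrl.hand_in()"
```

```text
top n 333 slope -0.0032 ztop@0 0.0646 | a0 -0.0011 skew 0.0026 | ends -0.1333 0.1037 mid -0.0148
scene n 350 slope -0.0004 ztop@0 0.0640 | a0 0.0013 skew 0.0042 | ends -0.1327 0.1051 mid -0.0138
the job is handed in; nothing more can be done
```

I slid the rail about 29 mm toward its light end until it balanced level on its own. I then set the red clip astride it over the knife edge, let go, backed the arm away and handed in at about 32 s. No verdict was reported.

**Last checks**
- **Rail:** slope within 0.004 rad of level, with its top at 64–65 mm (64 expected).
- **Clip:** the pictures show it upright and seated. Along the rail from the knife edge it read +1.5 mm in the scene view and -1 mm in the top view, so the two disagree by about 2.5 mm. Both are inside the 5 mm limit.
- **Bystanders:** none was approached closely, but I did not re-measure their positions at the end.

**Disagreements and slips**
- **Fingertip height:** the tips looked about 9–11 mm above the reported TCP, not 19 mm ahead of it. My first push therefore passed over the rail without touching it. After that I set heights from the cameras.
- **Push force:** one push rose to about 11 N total at the tool, under the 15 N limit. I backed off and followed the rail's slope after that, and the readings I took stayed below 3 N.

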